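Lay out the parts of one wall clock on their kit pads

ROBOT

A 7-joint arm with a two-finger parallel gripper is mounted at the origin on the work surface. World frame = base frame: x ahead of the robot, y to its left, z up, the work surface at z = 0. Lengths are in m, angles in degrees, forces in N, time in s.
With the tool pointing down it reaches from about 0.425 to 0.875 m from the base axis. Payload 4.7 kg.
Tool frame: the origin (TCP) lies midway between the tips of the shut fingers; the grasp point (between the pads) lies 19 mm behind it; z points along the fingers, y is the line along which they close (so a half turn about z gives the same grasp; the last joint's range is limited). The gripper opens to 87 mm and grips with 3 to 60 N. Pads are 19 mm wide; open, the fingers measure 117 mm over their backs; the gripper's body (75 mm by 190 mm) begins 51 mm behind the grasp point.
Start: joints at [71.339, 18.392, -4.016, 83.108, 1.295, 78.541, -3.26], TCP at [0.217, -0.613, 0.223] pointing down, gripper open.
Joint ranges: [-163.93, 163.93], [-17.29, 119.83], [-79.2, 71.16], [3.27, 140.29], [-89.18, 269.18], [5.43, 117.66], [-154.24, 154.24]. Speed limits (degrees/s): [147.25, 147.25, 180, 180, 180, 180, 180].

INTERFACE

Orientations are given as [roll, pitch, yaw] about the fixed x, y, z axes, in that order (R = Rz(yaw) Ry(pitch) Rx(roll)).
In Python, from cell import env, viewer, boxes_of, masks_of gives the robot as it stands. The module is installed in compiled form; this text tells all that it offers.
- The arm moves only by the tool apply_moves, never from a script. Its argument "moves" is a list of rows, each a list of 7 numbers: the shift along the tool's x, y, z scaled (see below), then the turn, a rotation vector about the tool's x, y, z scaled (see below), then the opening, from 0 (shut) to 1 (fully open). A call has 1 to 20 rows; each row is the pose to reach, as a shift and turn from the pose commanded when the call began, along the tool's axes at that moment; what a row does not reach only later rows make up. The controller multiplies each number of a shift by 0.2 m and each number of a turn by 1.5 rad. A row lasts 1/10 s, in which the tool goes at most 50 mm and 8.59 degrees, less where a joint would pass 70% of its speed; a pose out of reach is approached as far as the arm can. A call with a number of a shift or a turn outside -1 to 1 is refused whole. A call with a gripper value outside its range is refused whole. The fingers move at their own pace and stop on an object; "grip_force" is the grip in N (left out, the last holds). Time passes only in rows, so rows that repeat a pose let the fingers close. It gives the time, the measured TCP pose, the force, the opening and the grip force at its end, in the units of the state.
- env.get_obs(): the state, without advancing time (a new reading comes with each control period).
- viewer.read_camera(name): name is "side" or "top"; returns the picture (480x640x3 uint8, red, green, blue); there is no depth.
- viewer.get_calibration(name): a dict with "fov_y" (degrees; the focal length in pixels is half the picture's height over the tangent of half this angle, whatever the lens; pixels are square), "cx", "cy" (the principal point, pixels), "position" and "orientation" of the camera in the world. Camera axes: x right, y up, looking along -z (the intrinsics and any distortion apply to the point x, -y, -z); pixel columns grow to the right and rows downward; lengths in m; the calibration is good to about 2 mm. A picture is of the moment at which its call begins. get_calibration takes no time and is no camera call.
- env.sign_off(): hands the job in; it is judged then, once.
Trained networks look in the newest picture that a camera, given by its name, has taken for a name from the list of things; names that differ only in an ending like _2 or _b are one class to them, and where a whole thing is asked for, a point or a joint stands for the part that bears it (a point fixed in the world has none). Each returns a list of dicts, best first, with "conf" (0 to 1); they miss things now and then, are a little off and sometimes report something else, mostly with a low value. They report only what shows in the picture. A call takes as long as a camera call. They do not tell look-alikes from the thing itself.
- boxes_of(camera, target): "location" ([column, row] in pixels, amid what is visible of it).
- masks_of(camera, target): "pixels" (480x640 bool, what is visible of it) and "location" ([column, row] in pixels, amid what is visible of it).
The state is a dict: "time_s": time; "qpos": joint angles; "joint_velocities": joint speeds; "effort": joint torques, N m; "tool_pos": TCP position; "tool_rot": TCP orientation; "force": force on the tool from outside, world axes, zero at the start; "wrist_torque": the same for the moment, N m; "grip_width": finger opening in m; "grasp_force": force on a finger pad.
Only numpy, scipy, OpenCV 4.12 (cv2) and the standard library are available. Lean on these libraries where they do the work, as an engineer would, in place of code of your own. Each camera call takes 0.05 s, during which the arm holds its last target. There are 200 camera calls.

TASK

Lay out the kit for the next wall clock: put the long hand, the short hand, the clock movement and the battery each on the white pad that shows its silhouette. Each part should cover its own silhouette, centred and turned to match it, hub on hub for the hands, the movement lying flat with its shaft up, the battery standing upright.

Things in the scene. Friction and masses are not known exactly. Their poses are not given: they have to be found in the camera images.
- minute_hand: long black clock hand: flat plastic bar, 104 mm long overall, 6 mm thick, 12 to 26 g: a 22 mm round hub (brass dot on top) at one end, then a blade 11 mm wide, 6.6 mm wide over the last 12 mm. Lies flat. Origin: middle of its length (52 mm from either end), on the underside; x from hub to tip, z up. Pinch it across the blade (along y) at the origin.
- hour_hand: short black clock hand: flat plastic bar, 70 mm long overall, 6 mm thick, 10 to 21 g: a 22 mm round hub (brass dot on top) at one end, then a blade 16 mm wide, 9.6 mm wide over the last 12 mm. Lies flat. Origin: middle of its length (35 mm from either end), on the underside; x from hub to tip, z up. Pinch it across the blade (along y) 5 mm from the origin towards the tip.
- movement: clock movement: a black square plastic box 56 x 56 x 16 mm with a brass shaft 10 mm in diameter standing 10 mm up from the middle of its top and four small steel screws at the corners; 40 to 85 g. Stands on the table, shaft up. Origin: centre of its underside; x and y are square to its sides, z up.
- battery: battery: a red upright cylinder 26 mm in diameter and 48 mm high, with a brass-coloured band and a steel top with an 8 mm nub (2 mm high); 45 to 95 g. Stands on its end. Origin: centre of its underside, z up along its axis.
- minute_pad: kit pad for the long hand: a white plate 130 x 64 x 5 mm with the blue silhouette of the long hand (104 mm long, 22 mm hub at one end). It is fixed for the run. Origin: centre of its underside, directly under the centre of the silhouette; z up, top face at z = 5 mm, silhouette flush with it. x (the long side) points from the silhouette's hub to its tip.
- hour_pad: kit pad for the short hand: a white plate 96 x 64 x 5 mm with the blue silhouette of the short hand (70 mm long, 22 mm hub at one end). It is fixed for the run. Origin: centre of its underside, directly under the centre of the silhouette; z up, top face at z = 5 mm, silhouette flush with it. x (the long side) points from the silhouette's hub to its tip.
- movement_pad: kit pad for the movement: a white plate 82 x 82 x 5 mm with a blue square silhouette, 56 x 56 mm. It is fixed for the run. Origin: centre of its underside, directly under the centre of the silhouette; z up, top face at z = 5 mm, silhouette flush with it. x and y are square to the sides of plate and silhouette.
- battery_pad: kit pad for the battery: a white plate 70 x 70 x 5 mm with a blue round silhouette, 26 mm in diameter. It is fixed for the run. Origin: centre of its underside, directly under the centre of the silhouette; z up, top face at z = 5 mm, silhouette flush with it. 
- minute_hub (a point): centre of the long hand's hub, on the underside, 41 mm from the long hand's origin towards its hub end (-x of the hand)
- hour_hub (a point): centre of the short hand's hub, on the underside, 24 mm from the short hand's origin towards its hub end (-x of the hand)
There are look-alikes about, which are no part of the job. Leave any blue or brown look-alike of the minute_hand alone.

How it is judged (in metres and radians):
At the end, for the whole second after the job is handed in: Each part rests on its own pad (3 to 8 mm above the pad's underside), within 10 mm of its centre, flat or upright within 0.06 rad, at rest; hands along their silhouettes within 0.20 rad, hub at the hub end; movement square with its silhouette within 0.20 rad, any quarter turn (horizontal distance between minute_hand and minute_pad below 0.01 m and z of minute_hand in the frame of minute_pad between 0.003 and 0.008 m and angle between each of minute_hand, hour_hand, movement, battery's own z axis and vertical below 0.06 rad and linear speed of each of minute_hand, hour_hand, movement, battery below 0.02 m/s and angular speed of each of minute_hand, hour_hand, movement, battery below 0.2 rad/s and angle between the x axis of minute_hand and the x axis of minute_pad, either way round below 0.2 rad and x of minute_hub in the frame of minute_pad below -0.02 m and horizontal distance between hour_hand and hour_pad below 0.01 m and z of hour_hand in the frame of hour_pad between 0.003 and 0.008 m and angle between the x axis of hour_hand and the x axis of hour_pad, either way round below 0.2 rad and x of hour_hub in the frame of hour_pad below -0.01 m and horizontal distance between movement and movement_pad below 0.01 m and z of movement in the frame of movement_pad between 0.003 and 0.008 m and (angle between the x axis of movement and the x axis of movement_pad, either way round below 0.2 rad or angle between the x axis of movement and the y axis of movement_pad, either way round below 0.2 rad) and horizontal distance between battery and battery_pad below 0.01 m and z of battery in the frame of battery_pad between 0.003 and 0.008 m); the robot touches nothing.
It also fails if it takes over 102 s, if anything falls off the work surface, if the arm or the gripper's body presses on something with over 40 N, if the wrist force passes 120 N, or if a joint passes its speed limit or range.

## Working session

There is one attempt and no reset: what is moved stays moved. The work goes in short steps, Python scripts to look and compute and a tool call to move; the robot and the scene stay as the last step left them, time stands still between calls to the robot, and variables do not carry over. Pictures are saved under pics/ and viewed, at most 14 in all, crops included, and the job is handed in when it is done.

Besides the shell and the picture viewer there is one more tool, called after "Emit:" by a JSON object that holds its "name" and its "arguments", one argument or row to a line. apply_moves: Moves the arm, as the interface text tells. Shifts and turns lie within -1 to 1; 1 stands for 0.2 m of shift or 1.5 rad of turn. Its arguments: {"type":"object","properties":{"moves":{"type":"array","items":{"type":"array","items":{"type":"number","minimum":-1,"maximum":1}}},"grip_force":{"type":"number"}},"required":["moves"]}

```bash
mkdir -p pics; python3 - <<'E'
from cell import env, viewer
import cv2
print(env.get_obs())
for c in("top","side"):
    print(c,viewer.get_calibration(c)); cv2.imwrite(f"pics/{c}0.png",viewer.read_camera(c)[:,:,::-1])
E
```

```text
{'time_s': 0.0, 'qpos': array([71.33871214, 18.43773558, -4.01408458, 83.17396648,  1.29655672,
       78.53916384, -3.25929142]), 'joint_velocities': array([-4.40154160e-03,  1.58552991e-01, -6.23751176e-02,  5.87665526e-05,
       -4.42144982e-03,  1.29595473e-01, -4.90708353e-02]), 'effort': array([ 1.10350327e-04, -4.91287351e+01, -4.03740825e-01, -3.12528241e+01,
       -6.37660269e-02,  4.36730019e-02,  1.88500258e-04]), 'tool_pos': array([ 0.21639473, -0.61235467,  0.22148451]), 'tool_rot': array([-1.79894454e+02,  7.61963745e-03,  1.94706700e+01]), 'force': array([-0.98585283, -0.16840469, -0.02641731]), 'wrist_torque': array([-0.00767007, -0.01185488,  0.01828714]), 'grasp_force': 0.0, 'grip_width': 0.08674300672910763}
top {'fov_y': 48.75215675680603, 'cx': 320.678413219272, 'cy': 238.56136915386742, 'position': array([ 0.39776078, -0.00446288,  1.05058197]), 'orientation': array([  6.88299868,  -0.48487674, -91.48609896])}
side {'fov_y': 45.50257187613157, 'cx': 318.6509515541182, 'cy': 233.48693088875467, 'position': array([ 0.26314355, -0.90175728,  0.81979733]), 'orientation': array([ 49.38438383,   0.88703444, -15.54760267])}
```

View pics/top0.png

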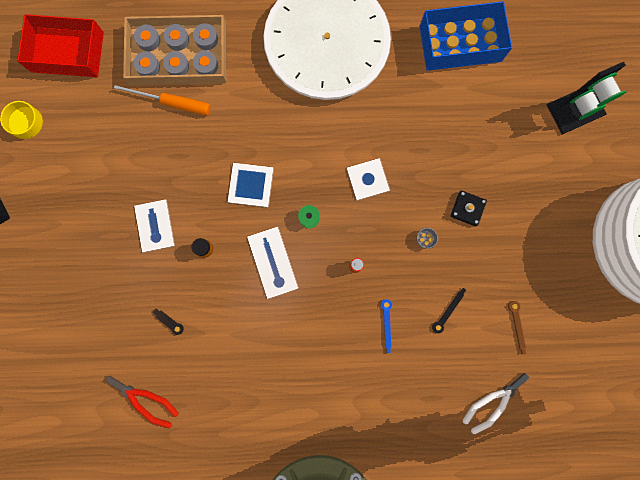

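View pics/side0.png

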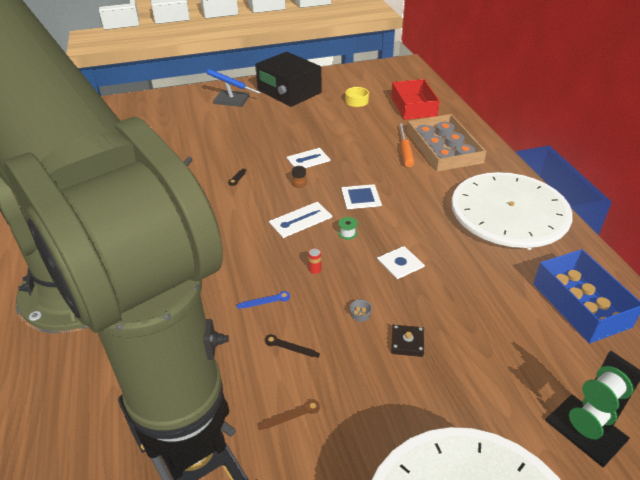

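```bash
cat > h.py <<'E'
from cell import env, viewer, boxes_of, masks_of
import numpy as np, cv2
from scipy.spatial.transform import Rotation as R
def ray(cam,uv,z):
    k=viewer.get_calibration(cam); f=240/np.tan(np.radians(k["fov_y"]/2))
    uv=np.atleast_2d(uv).astype(float)
    d=np.c_[(uv[:,0]-k["cx"])/f,-(uv[:,1]-k["cy"])/f,-np.ones(len(uv))]
    d=R.from_euler("xyz",k["orientation"],degrees=True).apply(d)
    p=k["position"]
    return (p+d*((z-p[2])/d[:,2])[:,None])[:,:2]
def shape(cam,mask,z):
    v,u=np.nonzero(mask); P=ray(cam,np.c_[u,v],z)
    (c,s,a)=cv2.minAreaRect((P*1000).astype(np.float32))
    if s[0]<s[1]: s=s[::-1]; a+=90     # a: direction of long side
    d=np.array([np.cos(np.radians(a)),np.sin(np.radians(a))])
    t=(P*1000-c)@d
    if t.mean()>0: a+=180             # centroid lies towards the hub; x points hub->tip
    return np.round(c,1),np.round(s,1),round((a+180)%360-180,1),len(P)
def show():
    o=env.get_obs(); print(o["time_s"],o["tool_pos"].round(4),o["tool_rot"].round(2),o["qpos"].round(1),round(o["grip_width"],4),o["force"].round(1))
E
python3 - <<'E'
from h import *
for cam in("top","side"):
    im=viewer.read_camera(cam); hsv=cv2.cvtColor(im,cv2.COLOR_RGB2HSV)
    blue=cv2.inRange(hsv,(100,110,50),(125,255,255))>0
    for n,z in dict(minute_hand=.005,hour_hand=.005,movement=.014,battery=.025,minute_pad=.005,hour_pad=.005,movement_pad=.005,battery_pad=.005).items():
        for d in masks_of(cam,n)[:3]:
            m=d["pixels"]
            print(cam,n,round(d["conf"],2),np.round(d["location"]),*shape(cam,m,z))
            if "pad" in n and (m&blue).sum()>20: print("    sil",*shape(cam,m&blue,z))
show()
top=viewer.read_camera("top")
cv2.imwrite("pics/c.png",cv2.resize(top[190:360,340:540,::-1],None,fx=4,fy=3.5,interpolation=cv2.INTER_CUBIC)[:, :800])
E
```

```text
top minute_hand 0.95 [520. 325.] [ 340.2 -394.9] [102.   22.7] -175.6 401
top minute_hand 0.74 [448. 314.] [ 374.9 -266.6] [102.   20.7] -40.8 323
top minute_hand 0.52 [388. 321.] [ 350.  -139.6] [102.1  19.6] 177.6 332
top hour_hand 0.83 [167. 323.] [370.5 285. ] [71.3 24.2] 46.8 360
top movement 0.95 [470. 210.] [ 576.3 -311. ] [59.7 59.1] 66.3 845
top battery 0.47 [355. 266.] [468.  -83.5] [27.6 24.6] 133.3 164
top minute_pad 0.98 [273. 261.] [479.5  79.9] [131.7  67.6] 17.7 2180
    sil [480.3  77.8] [101.1  15.3] -163.7 130
top hour_pad 0.75 [154. 228.] [558.3 314.8] [97.2 65.2] -169.8 1571
    sil [558.7 313.6] [67.4 18.4] 6.3 236
top movement_pad 0.8 [252. 184.] [636.5 121.2] [86.6 85.2] -97.8 1698
    sil [637.1 122.5] [54.8 54.3] -8.2 719
top movement_pad 0.58 [166. 322.] [370.4 286. ] [70.2 21.6] 48.4 334
top battery_pad 0.66 [365. 174.] [ 642.9 -114.2] [70.2 70.2] 104.9 1170
    sil [ 643.4 -115.2] [22.7 20.2] -2.0 109
side minute_hand 0.78 [288. 347.] [ 375.4 -268.6] [104.4  23.7] -40.1 441
side minute_hand 0.77 [292. 416.] [ 341.5 -401.2] [102.   24.4] -169.3 589
side mi
[... 196 characters left out ...]
908
side battery 0.82 [314. 262.] [468.6 -81.4] [71.  24.7] 74.3 288
side minute_pad 0.92 [302. 219.] [481.2  77.5] [133.2  69.5] 18.7 1106
    sil [475.8  82.3] [85.9 11.5] 20.5 36
side hour_pad 0.87 [307. 157.] [559.3 313.6] [97.3 74.9] -170.2 547
    sil [556.1 314.5] [47.2  7.4] 6.2 25
side hour_pad 0.3 [315. 259.] [473.4 -62.2] [75.6 25.3] 74.3 297
side movement_pad 0.72 [361. 195.] [637.3 120. ] [86.8 82.7] 81.3 766
    sil [638.5 123. ] [48.6 45.7] 171.2 240
side battery_pad 0.84 [402. 260.] [ 642.6 -115.7] [75.4 73.6] 103.4 886
    sil [ 644.4 -114.2] [16.2 15.2] 125.3 34
1.0 [ 0.2166 -0.6129  0.2226] [179.99   0.    19.47] [71.3 18.4 -4.  83.1  1.3 78.5 -3.3] 0.0868 [ 0.7 -0.1  0.2]
```

View pics/c.png

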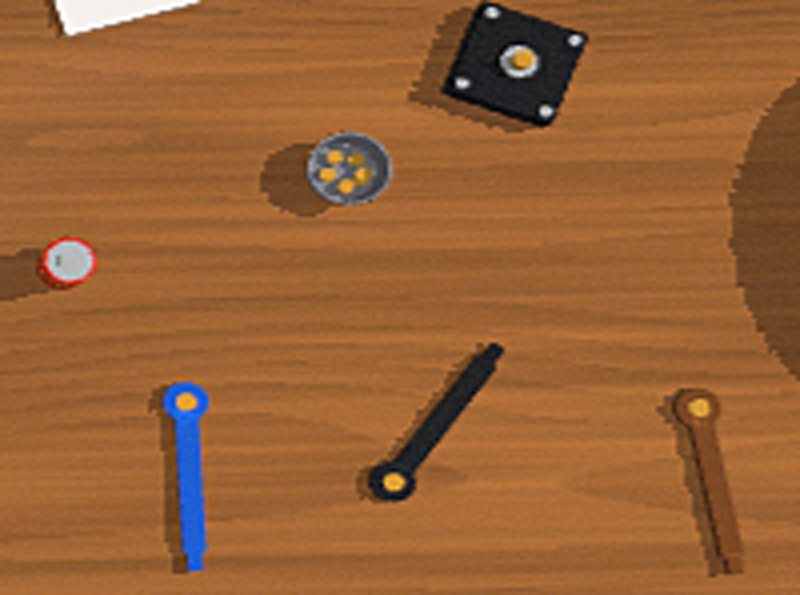

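Candidates for the long hand are black (449,311), blue (387,325) and brown (517,327); I choose the black one, as the crop confirms. The short hand is at (167,323), the movement at (469,208) with no look-alike. The battery is the red one at (357,265); the dark jar at (201,247) is not it.

```bash
cat >> h.py <<'E'
def go(*pts):   # pts (x,y,z,yaw); prints scaled shift/turn from the present pose
    o=env.get_obs(); r=R.from_euler("xyz",o["tool_rot"],degrees=True)
    for x,y,z,w in pts:
        d=r.inv().apply(np.array([x,y,z])-o["tool_pos"])/.2
        t=(r.inv()*R.from_euler("xyz",[180,0,w],degrees=True)).as_rotvec()/1.5
        print((x,y,z,w),d.round(3),t.round(3))
E
python3 - <<'E'
from h import *
print("shaft",ray("top",[470.2,207.2],.026),"batt",ray("top",[357.2,264.6],.048))
go((.3,-.45,.2,-10),(.375,-.2675,.1,-40.5))
E
```

```text
shaft [[ 0.57597405 -0.31202413]] batt [[ 0.46707778 -0.08403889]]
(0.3, -0.45, 0.2, -10) [ 0.664 -0.629  0.113] [0.    0.    0.343]
(0.375, -0.2675, 0.1, -40.5) [ 1.322 -1.364  0.613] [0.    0.    0.698]
```

Emit:
{"name": "apply_moves", "arguments": {
  "moves": [
    [0.66, -0.68, 0.1, 0, 0, 0.35, 1],
    [0.66, -0.68, 0.1, 0, 0, 0.35, 1],
    [0.66, -0.68, 0.1, 0, 0, 0.35, 1],
    [0.66, -0.68, 0.1, 0, 0, 0.35, 1],
    [0.66, -0.68, 0.1, 0, 0, 0.35, 1]
  ],
  "grip_force": 15
}}

```text
time_s: 1.55
tool_pos: [0.2998, -0.4347, 0.2024]
tool_rot: [-179.8, -0.0, -10.1]
force: [0.2, 0.3, 0.4]
grip_width: 0.0869
grasp_force: 0.0
```

```bash
python3 - <<'E'
from h import *
show(); go((.375,-.2675,.06,-40.5),(.375,-.2675,.003,-40.5))
E
```

```text
1.55 [ 0.2998 -0.4347  0.2024] [-1.7984e+02 -4.0000e-02 -1.0150e+01] [ 59.7   4.6  -7.5 101.8   0.5  73.7 -48. ] 0.0869 [0.2 0.3 0.4]
(0.375, -0.2675, 0.06, -40.5) [ 0.223 -0.887  0.715] [-0.002  0.     0.353]
(0.375, -0.2675, 0.003, -40.5) [ 0.222 -0.886  1.   ] [-0.002  0.     0.353]
```

Emit:
{"name": "apply_moves", "arguments": {
  "moves": [
    [0.22, -0.88, 0.5, 0, 0, 0.35, 1],
    [0.22, -0.88, 0.5, 0, 0, 0.35, 1],
    [0.22, -0.88, 0.5, 0, 0, 0.35, 1],
    [0.22, -0.88, 0.5, 0, 0, 0.35, 1],
    [0.22, -0.88, 0.7, 0, 0, 0.35, 1],
    [0.22, -0.88, 0.7, 0, 0, 0.35, 0.5],
    [0.22, -0.88, 0.7, 0, 0, 0.35, 0.5],
    [0.22, -0.88, 0.7, 0, 0, 0.35, 0.5]
  ]
}}

```text
time_s: 2.35
tool_pos: [0.3722, -0.2783, 0.0645]
tool_rot: [180.0, -0.2, -40.8]
force: [0.4, -0.1, 0.8]
grip_width: 0.0706
grasp_force: 0.0
```

```bash
python3 - <<'E'
from h import *
show(); go((.375,-.2675,.003,-40.5))
im=viewer.read_camera("side")
cv2.imwrite("pics/s1.png",cv2.resize(im[230:430,200:440,::-1],None,fx=3,fy=3))
E
```

```text
2.35 [ 0.3722 -0.2783  0.0645] [179.98  -0.21 -40.81] [ 48.9   4.9 -15.9 118.7   1.7  56.4 -98.7] 0.0706 [ 0.4 -0.1  0.8]
(0.375, -0.2675, 0.003, -40.5) [-0.026 -0.05   0.308] [ 0.    -0.002 -0.004]
```

View pics/s1.png

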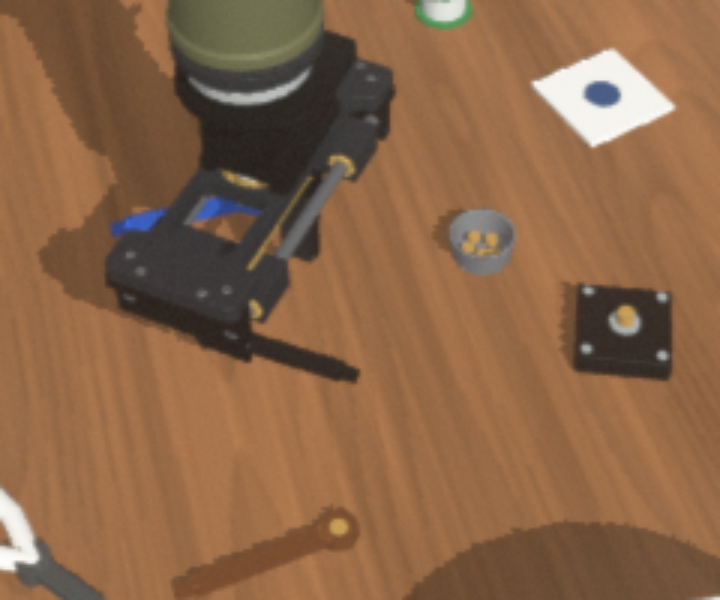

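Emit:
{"name": "apply_moves", "arguments": {
  "moves": [
    [-0.03, -0.05, 0, 0, 0, 0, 0.45],
    [-0.03, -0.05, 0.15, 0, 0, 0, 0.45],
    [-0.03, -0.05, 0.25, 0, 0, 0, 0.45],
    [-0.03, -0.05, 0.31, 0, 0, 0, 0.45],
    [-0.03, -0.05, 0.31, 0, 0, 0, 0.45],
    [-0.03, -0.05, 0.31, 0, 0, 0, 0],
    [-0.03, -0.05, 0.31, 0, 0, 0, 0],
    [-0.03, -0.05, 0.31, 0, 0, 0, 0],
    [-0.03, -0.05, 0.31, 0, 0, 0, 0],
    [-0.03, -0.05, 0.31, 0, 0, 0, 0],
    [-0.03, -0.05, 0.31, 0, 0, 0, 0],
    [-0.03, -0.05, 0.31, 0, 0, 0, 0],
    [-0.03, -0.05, 0.31, 0, 0, 0, 0]
  ],
  "grip_force": 15
}}

```text
time_s: 3.7
tool_pos: [0.3734, -0.2643, 0.0007]
tool_rot: [180.0, -0.0, -40.7]
force: [-0.9, 1.0, 2.5]
grip_width: 0.0109
grasp_force: 15.0
```

```bash
python3 - <<'E'
from h import *
show(); go((.375,-.2675,.1,-40.5),(.43,-.1,.12,-12))
E
```

```text
3.7 [ 0.3734 -0.2643  0.0007] [ 1.7999e+02 -1.0000e-02 -4.0690e+01] [  47.5    9.9  -16.5  122.1    3.7   48.4 -101.9] 0.0109 [-0.9  1.   2.5]
(0.375, -0.2675, 0.1, -40.5) [ 0.016  0.007 -0.497] [ 0.    -0.    -0.002]
(0.43, -0.1, 0.12, -12) [-0.321 -0.807 -0.597] [ 0.    -0.    -0.334]
```

Emit:
{"name": "apply_moves", "arguments": {
  "moves": [
    [0, 0, -0.2, 0, 0, 0, 0],
    [0, 0, -0.4, 0, 0, 0, 0],
    [0, 0, -0.6, 0, 0, 0, 0],
    [-0.32, -0.8, -0.6, 0, 0, -0.33, 0],
    [-0.32, -0.8, -0.6, 0, 0, -0.33, 0],
    [-0.32, -0.8, -0.6, 0, 0, -0.33, 0],
    [-0.32, -0.8, -0.6, 0, 0, -0.33, 0],
    [-0.32, -0.8, -0.6, 0, 0, -0.33, 0],
    [-0.32, -0.8, -0.6, 0, 0, -0.33, 0]
  ]
}}

```text
time_s: 4.6
tool_pos: [0.4289, -0.1017, 0.1203]
tool_rot: [180.0, 0.0, -12.4]
force: [0.4, -1.0, -1.2]
grip_width: 0.0108
grasp_force: 15.0
```

```bash
python3 - <<'E'
from h import *
show(); go((.477,.077,.04,18))
E
```

```text
4.6 [ 0.4289 -0.1017  0.1203] [ 1.7996e+02  3.0000e-02 -1.2350e+01] [ 38.   -1.6 -27.5 117.9  -0.8  63.6 -91.5] 0.0108 [ 0.4 -1.  -1.2]
(0.477, 0.077, 0.04, 18) [ 0.044 -0.925  0.401] [ 0.     0.    -0.353]
```

Emit:
{"name": "apply_moves", "arguments": {
  "moves": [
    [0.04, -0.92, 0, 0, 0, -0.35, 0],
    [0.04, -0.92, 0, 0, 0, -0.35, 0],
    [0.04, -0.92, 0, 0, 0, -0.35, 0],
    [0.04, -0.92, 0, 0, 0, -0.35, 0],
    [0.04, -0.92, 0.2, 0, 0, -0.35, 0],
    [0.04, -0.92, 0.4, 0, 0, -0.35, 0],
    [0.04, -0.92, 0.4, 0, 0, -0.35, 0],
    [0.04, -0.92, 0.4, 0, 0, -0.35, 0],
    [0.04, -0.92, 0.4, 0, 0, -0.35, 0]
  ]
}}

```text
time_s: 5.5
tool_pos: [0.478, 0.076, 0.0423]
tool_rot: [179.9, -0.2, 17.6]
force: [-0.8, -0.2, 0.1]
grip_width: 0.0105
grasp_force: 15.0
```

```bash
python3 - <<'E'
from h import *
show(); go((.477,.077,.007,18))
im=viewer.read_camera("side")
cv2.imwrite("pics/s2.png",cv2.resize(im[130:310,210:450,::-1],None,fx=3,fy=3))
E
```

```text
5.5 [0.478  0.076  0.0423] [ 1.7994e+02 -1.6000e-01  1.7620e+01] [ 23.9  11.4 -38.7 116.5   8.8  54.7 -91.7] 0.0105 [-0.8 -0.2  0.1]
(0.477, 0.077, 0.007, 18) [-0.004 -0.007  0.177] [ 0.001 -0.002 -0.004]
```

View pics/s2.png

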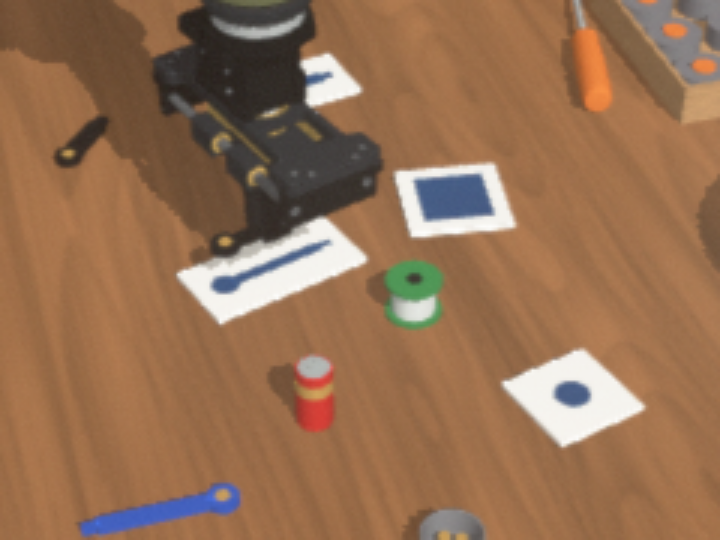

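Emit:
{"name": "apply_moves", "arguments": {
  "moves": [
    [0, -0.005, 0.1, 0, 0, 0, 0],
    [0, -0.005, 0.15, 0, 0, 0, 0],
    [0, -0.005, 0.17, 0, 0, 0, 0],
    [0, -0.005, 0.17, 0, 0, 0, 0],
    [0, -0.005, 0.17, 0, 0, 0, 0.3],
    [0, -0.005, 0.17, 0, 0, 0, 0.3],
    [0, -0.005, 0.17, 0, 0, 0, 0.3],
    [0, -0.005, 0.17, 0, 0, 0, 0.3],
    [0, 0, -0.2, 0, 0, 0, 0.3],
    [0, 0, -0.5, 0, 0, 0, 0.3],
    [0, 0, -0.5, 0, 0, 0, 0.3]
  ]
}}

```text
time_s: 6.65
tool_pos: [0.4773, 0.0773, 0.1437]
tool_rot: [180.0, -0.2, 17.8]
force: [0.9, -0.3, 0.0]
grip_width: 0.0262
grasp_force: 0.0
```

```bash
python3 - <<'E'
from h import *
show(); go((.3735,.288,.1,48),(.3735,.288,.06,48))
E
```

```text
6.65 [0.4773 0.0773 0.1437] [ 1.7995e+02 -1.7000e-01  1.7780e+01] [ 26.9   3.3 -40.1 110.9   2.3  66.4 -86.2] 0.0262 [ 0.9 -0.3  0. ]
(0.3735, 0.288, 0.1, 48) [-0.173 -1.162  0.217] [ 0.001 -0.002 -0.352]
(0.3735, 0.288, 0.06, 48) [-0.174 -1.162  0.417] [ 0.001 -0.002 -0.352]
```

Emit:
{"name": "apply_moves", "arguments": {
  "moves": [
    [-0.12, -0.8, 0, 0, 0, -0.25, 0.4],
    [-0.12, -0.8, 0, 0, 0, -0.25, 0.4],
    [-0.12, -0.8, 0, 0, 0, -0.25, 0.4],
    [-0.12, -0.8, 0, 0, 0, -0.25, 0.4],
    [-0.12, -0.8, 0, 0, 0, -0.25, 0.4],
    [-0.12, -0.8, 0, 0, 0, -0.25, 0.4]
  ]
}}

```text
time_s: 7.25
tool_pos: [0.4053, 0.2207, 0.1404]
tool_rot: [180.0, 0.0, 39.2]
force: [-0.3, -0.3, 0.5]
grip_width: 0.0348
grasp_force: 0.0
```

```bash
python3 - <<'E'
from h import *
show(); go((.3735,.288,.05,48))
top=viewer.read_camera("top")
d=masks_of("top","hour_hand")
for e in d[:2]: print(e["conf"],e["location"],*shape("top",e["pixels"],.005))
for e in masks_of("top","minute_hand")[:4]: print(e["conf"],e["location"],*shape("top",e["pixels"],.01))
cv2.imwrite("pics/t2.png",cv2.resize(top[190:350,120:320,::-1],None,fx=3.5,fy=3.5))
E
```

```text
7.25 [0.4053 0.2207 0.1404] [1.7995e+02 2.0000e-02 3.9160e+01] [ 18.    0.7 -49.5 113.5   0.6  66.1 -82.6] 0.0348 [-0.3 -0.3  0.5]
(0.3735, 0.288, 0.05, 48) [ 0.09  -0.362  0.452] [ 0.001  0.    -0.103]
0.53 [175.6, 329.9] [353.6 264.2] [19.2 17.3] -1.5 82
0.82 [276.2, 268.0] [479.1  76.3] [102.1  21.3] 13.2 308
0.72 [518.5, 324.0] [ 341.4 -393.3] [99.3 18.4] -175.4 328
0.53 [385.0, 320.4] [ 350.2 -139. ] [97.9 19.5] 177.7 346
```

View pics/t2.png

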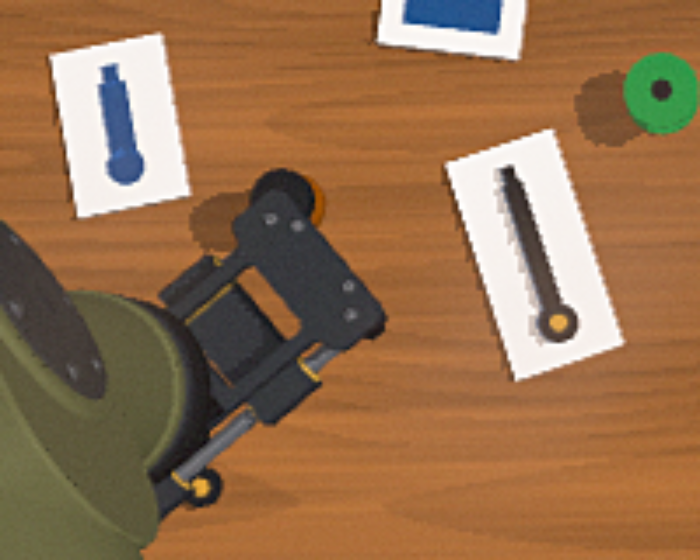

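Emit:
{"name": "apply_moves", "arguments": {
  "moves": [
    [0.09, -0.36, 0, 0, 0, -0.1, 0.45],
    [0.09, -0.36, 0, 0, 0, -0.1, 0.45],
    [0.09, -0.36, 0.25, 0, 0, -0.1, 0.45],
    [0.09, -0.36, 0.45, 0, 0, -0.1, 0.45],
    [0.09, -0.36, 0.45, 0, 0, -0.1, 0.45],
    [0.09, -0.36, 0.45, 0, 0, -0.1, 0.45],
    [0.09, -0.36, 0.45, 0, 0, -0.1, 0.45]
  ]
}}

```text
time_s: 8.1
tool_pos: [0.3748, 0.2896, 0.0525]
tool_rot: [179.9, -0.2, 47.8]
force: [0.1, -0.0, 0.1]
grip_width: 0.0394
grasp_force: 0.0
```

```bash
python3 - <<'E'
from h import *
show(); go((.3735,.288,.003,48))
E
```

```text
8.1 [0.3748 0.2896 0.0525] [ 1.7993e+02 -1.7000e-01  4.7750e+01] [  9.3  11.9 -53.6 117.1  11.6  56.2 -92.4] 0.0394 [ 0.1 -0.   0.1]
(0.3735, 0.288, 0.003, 48) [-0.011  0.     0.247] [ 0.001 -0.002 -0.003]
```

Emit:
{"name": "apply_moves", "arguments": {
  "moves": [
    [-0.01, 0, 0.12, 0, 0, 0, 0.45],
    [-0.01, 0, 0.2, 0, 0, 0, 0.45],
    [-0.01, 0, 0.245, 0, 0, 0, 0.45],
    [-0.01, 0, 0.245, 0, 0, 0, 0.45],
    [-0.01, 0, 0.245, 0, 0, 0, 0],
    [-0.01, 0, 0.245, 0, 0, 0, 0],
    [-0.01, 0, 0.245, 0, 0, 0, 0],
    [-0.01, 0, 0.245, 0, 0, 0, 0],
    [-0.01, 0, 0.245, 0, 0, 0, 0],
    [-0.01, 0, 0.245, 0, 0, 0, 0],
    [-0.01, 0, 0.245, 0, 0, 0, 0]
  ]
}}

```text
time_s: 9.2
tool_pos: [0.3721, 0.2877, 0.002]
tool_rot: [180.0, -0.0, 47.8]
force: [0.2, -1.2, 6.3]
grip_width: 0.0153
grasp_force: 15.0
```

```bash
python3 - <<'E'
from h import *
show(); t=env.get_obs()["tool_pos"][:2]; a=np.radians(48); o=(np.array([.370,.2845])-t)@[np.cos(a),np.sin(a)]
b=np.radians(10); p=np.array([.5585,.3138])-o*np.array([np.cos(b),np.sin(b)]); print(o,p)
go((*t,.12,48),(*p,.12,10),(*p,.04,10))
E
```

```text
9.2 [0.3721 0.2877 0.002 ] [ 1.7997e+02 -3.0000e-02  4.7830e+01] [  6.1  17.1 -51.2 119.5  17.2  50.9 -97. ] 0.0153 [ 0.2 -1.2  6.3]
-0.0037988373039585673 [0.56224112 0.31445966]
(np.float64(0.37207087084997426), np.float64(0.28774721932212094), 0.12, 48) [ 0.    0.   -0.59] [ 0.    -0.    -0.002]
(np.float64(0.5622411244293704), np.float64(0.31445966117508556), 0.12, 10) [ 0.738  0.615 -0.589] [ 0.   -0.    0.44]
(np.float64(0.5622411244293704), np.float64(0.31445966117508556), 0.04, 10) [ 0.737  0.615 -0.189] [ 0.   -0.    0.44]
```

Emit:
{"name": "apply_moves", "arguments": {
  "moves": [
    [0, 0, -0.25, 0, 0, 0, 0],
    [0, 0, -0.5, 0, 0, 0, 0],
    [0.74, 0.61, -0.6, 0, 0, 0.44, 0],
    [0.74, 0.61, -0.6, 0, 0, 0.44, 0],
    [0.74, 0.61, -0.6, 0, 0, 0.44, 0],
    [0.74, 0.61, -0.6, 0, 0, 0.44, 0],
    [0.74, 0.61, -0.4, 0, 0, 0.44, 0],
    [0.74, 0.61, -0.19, 0, 0, 0.44, 0],
    [0.74, 0.61, -0.19, 0, 0, 0.44, 0],
    [0.74, 0.61, -0.19, 0, 0, 0.44, 0],
    [0.74, 0.61, -0.19, 0, 0, 0.44, 0]
  ]
}}

```text
time_s: 10.3
tool_pos: [0.5625, 0.3165, 0.0419]
tool_rot: [-179.9, -0.2, 10.0]
force: [-0.6, -0.6, 0.3]
grip_width: 0.0156
grasp_force: 15.0
```

```bash
python3 - <<'E'
from h import *
show(); go((.5622,.3145,.0085,10))
im=viewer.read_camera("side")
cv2.imwrite("pics/s3.png",cv2.resize(im[90:270,210:450,::-1],None,fx=3,fy=3))
E
```

```text
10.3 [0.5625 0.3165 0.0419] [-179.93   -0.18   10.04] [  -0.3   31.9  -41.1   93.8   23.    62.9 -127.7] 0.0156 [-0.6 -0.6  0.3]
(0.5622, 0.3145, 0.0085, 10) [-0.004  0.01   0.167] [-0.001 -0.002  0.001]
```

View pics/s3.png

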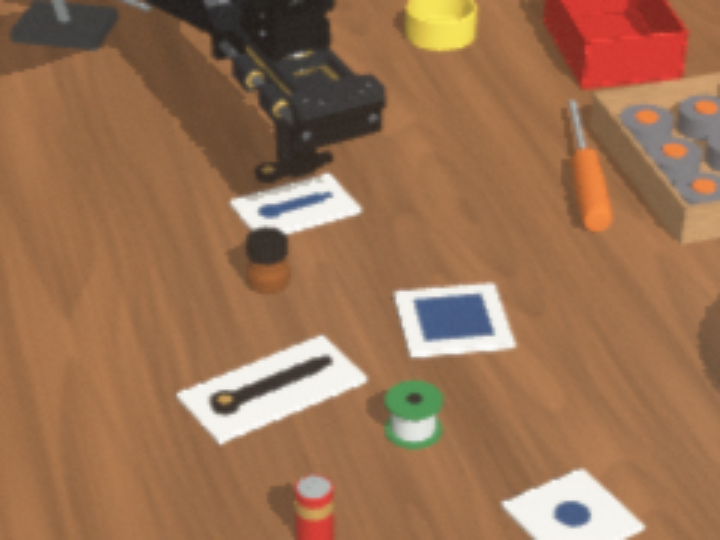

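The short hand is held above its silhouette (crop hub 268,170 over 265,208), and the long hand lies on its silhouette. Lowering and releasing.

Emit:
{"name": "apply_moves", "arguments": {
  "moves": [
    [0, 0.01, 0.1, 0, 0, 0, 0],
    [0, 0.01, 0.14, 0, 0, 0, 0],
    [0, 0.01, 0.165, 0, 0, 0, 0],
    [0, 0.01, 0.165, 0, 0, 0, 0],
    [0, 0.01, 0.165, 0, 0, 0, 0.35],
    [0, 0.01, 0.165, 0, 0, 0, 0.35],
    [0, 0.01, 0.165, 0, 0, 0, 0.35],
    [0, 0.01, 0.165, 0, 0, 0, 0.35],
    [0, 0, -0.2, 0, 0, 0, 0.35],
    [0, 0, -0.5, 0, 0, 0, 0.35],
    [0, 0, -0.5, 0, 0, 0, 0.35]
  ]
}}

```text
time_s: 11.45
tool_pos: [0.5622, 0.3165, 0.1433]
tool_rot: [-179.9, -0.2, 10.0]
force: [-0.3, 0.1, 0.1]
grip_width: 0.0302
grasp_force: 0.0
```

```bash
python3 - <<'E'
from h import *
show(); go((.467,-.084,.14,80),(.51,.14,.14,45))
E
```

```text
11.45 [0.5622 0.3165 0.1433] [-179.92   -0.2    10.05] [   1.6   26.4  -43.7   88.6   18.8   72.4 -124.8] 0.0302 [-0.3  0.1  0.1]
(0.467, -0.084, 0.14, 80) [-0.818  1.889  0.011] [ 0.001 -0.003 -0.814]
(0.51, 0.14, 0.14, 45) [-0.411  0.824  0.014] [-0.    -0.003 -0.407]
```

Emit:
{"name": "apply_moves", "arguments": {
  "moves": [
    [-0.41, 0.95, 0, 0, 0, -0.41, 0.8],
    [-0.41, 0.95, 0, 0, 0, -0.41, 0.8],
    [-0.41, 0.95, 0, 0, 0, -0.41, 0.8],
    [-0.41, 0.95, 0, 0, 0, -0.41, 0.8],
    [-0.41, 0.95, 0, 0, 0, -0.41, 0.8],
    [-0.41, 0.95, 0, 0, 0, -0.41, 0.8]
  ]
}}

```text
time_s: 12.05
tool_pos: [0.5135, 0.1092, 0.1393]
tool_rot: [179.9, 0.2, 44.9]
force: [1.1, -0.4, -0.3]
grip_width: 0.067
grasp_force: 0.0
```

```bash
python3 - <<'E'
from h import *
show(); go((.467,-.084,.14,80))
E
```

```text
12.05 [0.5135 0.1092 0.1393] [1.7988e+02 1.6000e-01 4.4920e+01] [ 30.8  11.7 -50.3 105.5   9.9  67.4 -67.8] 0.067 [ 1.1 -0.4 -0.3]
(0.467, -0.084, 0.14, 80) [-0.847  0.52  -0.   ] [ 0.001  0.002 -0.408]
```

Emit:
{"name": "apply_moves", "arguments": {
  "moves": [
    [-0.85, 0.52, 0, 0, 0, -0.41, 0.8],
    [-0.85, 0.52, 0, 0, 0, -0.41, 0.8],
    [-0.85, 0.52, 0, 0, 0, -0.41, 0.8],
    [-0.85, 0.52, 0, 0, 0, -0.41, 0.8],
    [-0.85, 0.52, 0, 0, 0, -0.41, 0.8],
    [-0.85, 0.52, 0.2, 0, 0, -0.41, 0.8],
    [-0.85, 0.52, 0.2, 0, 0, -0.41, 0.8],
    [-0.85, 0.52, 0.2, 0, 0, -0.41, 0.8]
  ]
}}

```text
time_s: 12.85
tool_pos: [0.4681, -0.0781, 0.0997]
tool_rot: [-179.9, -0.1, 80.6]
force: [-0.1, -0.2, 0.2]
grip_width: 0.0699
grasp_force: 0.0
```

```bash
python3 - <<'E'
from h import *
show(); go((.467,-.084,.013,80))
im=viewer.read_camera("side")
cv2.imwrite("pics/s4.png",cv2.resize(im[90:310,210:450,::-1],None,fx=2.7,fy=2.7))
E
```

```text
12.85 [ 0.4681 -0.0781  0.0997] [-1.7994e+02 -8.0000e-02  8.0580e+01] [ 50.7   6.1 -46.  114.5   4.9  61.5  -6.9] 0.0699 [-0.1 -0.2  0.2]
(0.467, -0.084, 0.013, 80) [-0.031 -0.     0.433] [-0.001 -0.001  0.007]
```

View pics/s4.png

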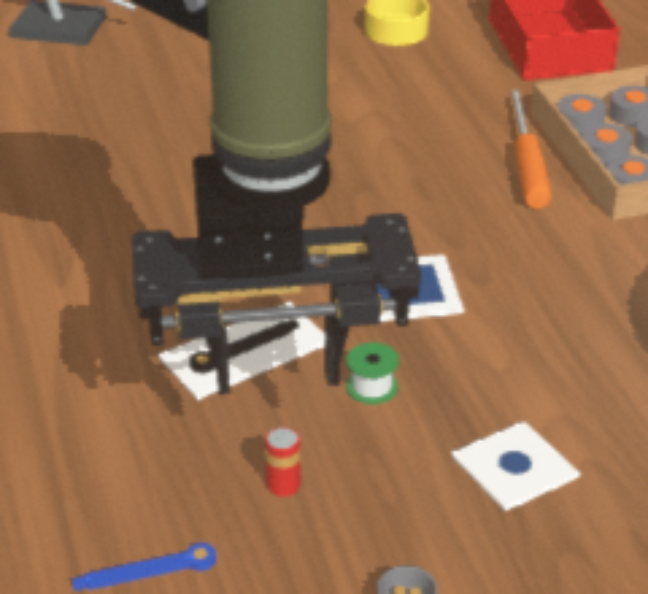

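Emit:
{"name": "apply_moves", "arguments": {
  "moves": [
    [-0.03, 0, 0, 0, 0, 0, 0.8],
    [-0.03, 0, 0.15, 0, 0, 0, 0.8],
    [-0.03, 0, 0.3, 0, 0, 0, 0.8],
    [-0.03, 0, 0.43, 0, 0, 0, 0.8],
    [-0.03, 0, 0.43, 0, 0, 0, 0.8],
    [-0.03, 0, 0.43, 0, 0, 0, 0],
    [-0.03, 0, 0.43, 0, 0, 0, 0],
    [-0.03, 0, 0.43, 0, 0, 0, 0],
    [-0.03, 0, 0.43, 0, 0, 0, 0],
    [-0.03, 0, 0.43, 0, 0, 0, 0],
    [-0.03, 0, 0.43, 0, 0, 0, 0],
    [-0.03, 0, 0.43, 0, 0, 0, 0],
    [-0.03, 0, 0.43, 0, 0, 0, 0],
    [-0.03, 0, 0.43, 0, 0, 0, 0],
    [-0.03, 0, 0.43, 0, 0, 0, 0]
  ],
  "grip_force": 20
}}

```text
time_s: 14.4
tool_pos: [0.4672, -0.086, 0.0138]
tool_rot: [180.0, 0.0, 80.5]
force: [-0.2, -0.3, 3.0]
grip_width: 0.0254
grasp_force: 20.0
```

```bash
python3 - <<'E'
from h import *
show(); go((.643,-.1147,.1,80),(.643,-.1147,.04,80))
E
```

```text
14.4 [ 0.4672 -0.086   0.0138] [1.7998e+02 1.0000e-02 8.0480e+01] [ 48.   14.4 -44.1 118.6  12.7  51.6 -12.6] 0.0254 [-0.2 -0.3  3. ]
(0.643, -0.1147, 0.1, 80) [ 0.004  0.891 -0.431] [0.    0.    0.006]
(0.643, -0.1147, 0.04, 80) [ 0.004  0.891 -0.131] [0.    0.    0.006]
```

Emit:
{"name": "apply_moves", "arguments": {
  "moves": [
    [0, 0, -0.25, 0, 0, 0, 0],
    [0, 0.1, -0.4, 0, 0, 0, 0],
    [0, 0.3, -0.43, 0, 0, 0, 0],
    [0, 0.5, -0.43, 0, 0, 0, 0],
    [0, 0.7, -0.43, 0, 0, 0, 0],
    [0, 0.89, -0.43, 0, 0, 0, 0],
    [0, 0.89, -0.3, 0, 0, 0, 0],
    [0, 0.89, -0.13, 0, 0, 0, 0],
    [0, 0.89, -0.13, 0, 0, 0, 0],
    [0, 0.89, -0.13, 0, 0, 0, 0]
  ]
}}

```text
time_s: 15.4
tool_pos: [0.6417, -0.115, 0.0389]
tool_rot: [-179.9, -0.0, 80.5]
force: [0.6, -0.0, -0.6]
grip_width: 0.0251
grasp_force: 20.0
```

```bash
python3 - <<'E'
from h import *
show(); go((.643,-.1165,.0195,80))
im=viewer.read_camera("side")
cv2.imwrite("pics/s5.png",cv2.resize(im[170:350,300:500,::-1],None,fx=3,fy=3))
E
```

```text
15.4 [ 0.6417 -0.115   0.0389] [-1.7987e+02 -2.0000e-02  8.0510e+01] [ 38.3  32.8 -40.3  92.6  23.   63.3 -17.5] 0.0251 [ 0.6 -0.  -0.6]
(0.643, -0.1165, 0.0195, 80) [-0.006  0.008  0.097] [-0.002 -0.     0.006]
```

View pics/s5.png

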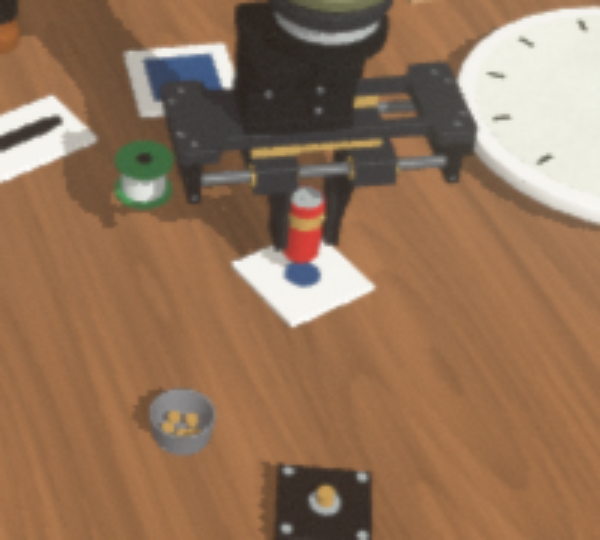

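Emit:
{"name": "apply_moves", "arguments": {
  "moves": [
    [-0.005, 0.007, 0.05, 0, 0, 0, 0],
    [-0.005, 0.007, 0.08, 0, 0, 0, 0],
    [-0.005, 0.007, 0.098, 0, 0, 0, 0],
    [-0.005, 0.007, 0.098, 0, 0, 0, 0],
    [-0.005, 0.007, 0.098, 0, 0, 0, 0],
    [-0.005, 0.007, 0.098, 0, 0, 0, 0],
    [-0.005, 0.007, 0.098, 0, 0, 0, 0.55],
    [-0.005, 0.007, 0.098, 0, 0, 0, 0.55],
    [-0.005, 0.007, 0.098, 0, 0, 0, 0.55],
    [-0.005, 0.007, 0.098, 0, 0, 0, 0.55],
    [-0.005, 0.007, -0.1, 0, 0, 0, 0.55],
    [-0.005, 0.007, -0.3, 0, 0, 0, 0.9],
    [-0.005, 0.007, -0.5, 0, 0, 0, 0.9],
    [-0.005, 0.007, -0.5, 0, 0, 0, 1]
  ]
}}

```text
time_s: 16.85
tool_pos: [0.6477, -0.1163, 0.1465]
tool_rot: [179.4, 0.0, 80.5]
force: [1.0, 0.7, 1.7]
grip_width: 0.0646
grasp_force: 0.0
```

```bash
python3 - <<'E'
from h import *
show(); go((.576,-.312,.1,66.5))
E
```

```text
16.85 [ 0.6477 -0.1163  0.1465] [1.7936e+02 2.0000e-02 8.0490e+01] [ 39.9  27.2 -42.8  86.9  19.1  72.7 -14.7] 0.0646 [1.  0.7 1.7]
(0.576, -0.312, 0.1, 66.5) [-1.024 -0.195  0.231] [ 0.007 -0.001  0.163]
```

Emit:
{"name": "apply_moves", "arguments": {
  "moves": [
    [-1, -0.18, 0, 0, 0, 0.16, 1],
    [-1, -0.18, 0, 0, 0, 0.16, 1],
    [-1, -0.18, 0, 0, 0, 0.16, 1],
    [-1, -0.18, 0, 0, 0, 0.16, 1],
    [-1, -0.18, 0.2, 0, 0, 0.16, 1],
    [-1, -0.18, 0.22, 0, 0, 0.16, 1],
    [-1, -0.18, 0.22, 0, 0, 0.16, 1],
    [-1, -0.18, 0.22, 0, 0, 0.16, 1]
  ]
}}

```text
time_s: 17.65
tool_pos: [0.5768, -0.3056, 0.0968]
tool_rot: [179.9, -0.1, 66.9]
force: [-0.2, 0.5, 0.0]
grip_width: 0.0865
grasp_force: 0.0
```

```bash
python3 - <<'E'
from h import *
show(); go((.576,-.312,.004,66.5))
im=viewer.read_camera("side")
cv2.imwrite("pics/s6.png",cv2.resize(im[200:400,300:500,::-1],None,fx=3,fy=3))
E
```

```text
17.65 [ 0.5768 -0.3056  0.0968] [ 1.7991e+02 -6.0000e-02  6.6930e+01] [ 53.5  28.  -36.6  90.1  17.5  67.7  -9.6] 0.0865 [-0.2  0.5  0. ]
(0.576, -0.312, 0.004, 66.5) [-0.032  0.008  0.464] [ 0.001 -0.001  0.005]
```

View pics/s6.png

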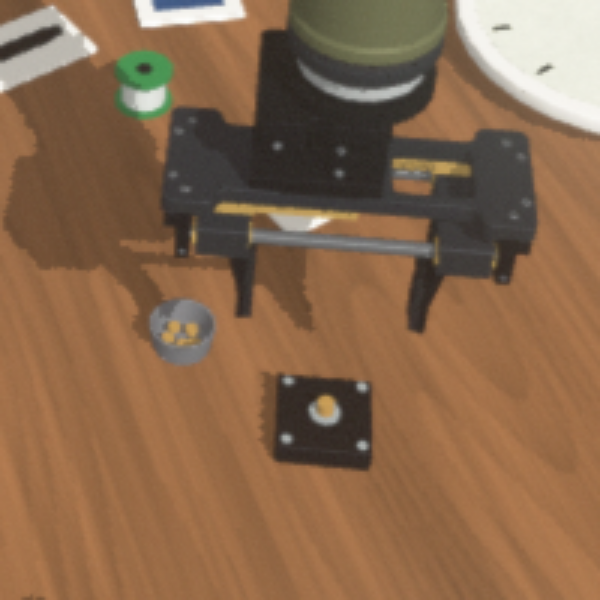

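Emit:
{"name": "apply_moves", "arguments": {
  "moves": [
    [-0.03, 0.01, 0, 0, 0, 0, 1],
    [-0.03, 0.01, 0.2, 0, 0, 0, 1],
    [-0.03, 0.01, 0.35, 0, 0, 0, 1],
    [-0.03, 0.01, 0.46, 0, 0, 0, 1],
    [-0.03, 0.01, 0.46, 0, 0, 0, 1],
    [-0.03, 0.01, 0.46, 0, 0, 0, 0],
    [-0.03, 0.01, 0.46, 0, 0, 0, 0],
    [-0.03, 0.01, 0.46, 0, 0, 0, 0],
    [-0.03, 0.01, 0.46, 0, 0, 0, 0],
    [-0.03, 0.01, 0.46, 0, 0, 0, 0],
    [-0.03, 0.01, 0.46, 0, 0, 0, 0],
    [-0.03, 0.01, 0.46, 0, 0, 0, 0],
    [-0.03, 0.01, 0.46, 0, 0, 0, 0]
  ],
  "grip_force": 20
}}

```text
time_s: 19.0
tool_pos: [0.5749, -0.3143, 0.004]
tool_rot: [180.0, 0.0, 66.7]
force: [0.2, -0.7, 3.4]
grip_width: 0.0555
grasp_force: 20.0
```

```bash
python3 - <<'E'
from h import *
show(); go((.61,-.12,.14,74))
E
```

```text
19.0 [ 0.5749 -0.3143  0.004 ] [1.7995e+02 2.0000e-02 6.6730e+01] [ 52.3  33.8 -34.1  93.6  21.3  59.2 -11.6] 0.0555 [ 0.2 -0.7  3.4]
(0.61, -0.12, 0.14, 74) [ 0.962 -0.222 -0.68 ] [ 0.001  0.    -0.085]
```

Emit:
{"name": "apply_moves", "arguments": {
  "moves": [
    [0, 0, -0.25, 0, 0, 0, 0],
    [0, 0, -0.5, 0, 0, 0, 0],
    [0, 0, -0.7, 0, 0, 0, 0],
    [0.25, -0.1, -0.7, 0, 0, -0.08, 0],
    [0.5, -0.2, -0.7, 0, 0, -0.08, 0],
    [0.75, -0.22, -0.7, 0, 0, -0.08, 0],
    [0.96, -0.22, -0.7, 0, 0, -0.08, 0],
    [0.96, -0.22, -0.7, 0, 0, -0.08, 0]
  ]
}}

```text
time_s: 19.8
tool_pos: [0.6117, -0.1091, 0.1441]
tool_rot: [180.0, -0.4, 74.4]
force: [-0.6, 0.3, -0.2]
grip_width: 0.0556
grasp_force: 20.0
```

```bash
python3 - <<'E'
from h import *
show(); go((.6367,.08,.14,82),(.6367,.1195,.05,82))
E
```

```text
19.8 [ 0.6117 -0.1091  0.1441] [179.99  -0.35  74.37] [ 42.2  23.2 -43.3  92.   16.2  71.3 -19.6] 0.0556 [-0.6  0.3 -0.2]
(0.6367, 0.08, 0.14, 82) [ 0.944 -0.134  0.026] [ 0.    -0.004 -0.089]
(0.6367, 0.1195, 0.05, 82) [ 1.131 -0.188  0.477] [ 0.    -0.004 -0.089]
```

Emit:
{"name": "apply_moves", "arguments": {
  "moves": [
    [0.25, -0.03, 0, 0, 0, -0.09, 0],
    [0.5, -0.07, 0, 0, 0, -0.09, 0],
    [0.75, -0.1, 0, 0, 0, -0.09, 0],
    [0.95, -0.14, 0, 0, 0, -0.09, 0],
    [1, -0.15, 0.2, 0, 0, -0.09, 0],
    [1, -0.15, 0.4, 0, 0, -0.09, 0],
    [1, -0.15, 0.4, 0, 0, -0.09, 0],
    [1, -0.15, 0.4, 0, 0, -0.09, 0]
  ]
}}

```text
time_s: 20.6
tool_pos: [0.6372, 0.0793, 0.0632]
tool_rot: [-179.9, 0.0, 81.3]
force: [0.6, 0.1, -0.5]
grip_width: 0.0561
grasp_force: 20.0
```

```bash
python3 - <<'E'
from h import *
show(); go((.6367,.1195,.01,82))
im=viewer.read_camera("side")
cv2.imwrite("pics/s7.png",cv2.resize(im[100:300,250:490,::-1],None,fx=3,fy=3))
E
```

```text
20.6 [0.6372 0.0793 0.0632] [-1.7989e+02  3.0000e-02  8.1320e+01] [ 24.3  31.4 -44.4  93.   23.6  65.5 -34.6] 0.0561 [ 0.6  0.1 -0.5]
(0.6367, 0.1195, 0.01, 82) [ 0.198 -0.032  0.266] [-0.001  0.    -0.008]
```

View pics/s7.png

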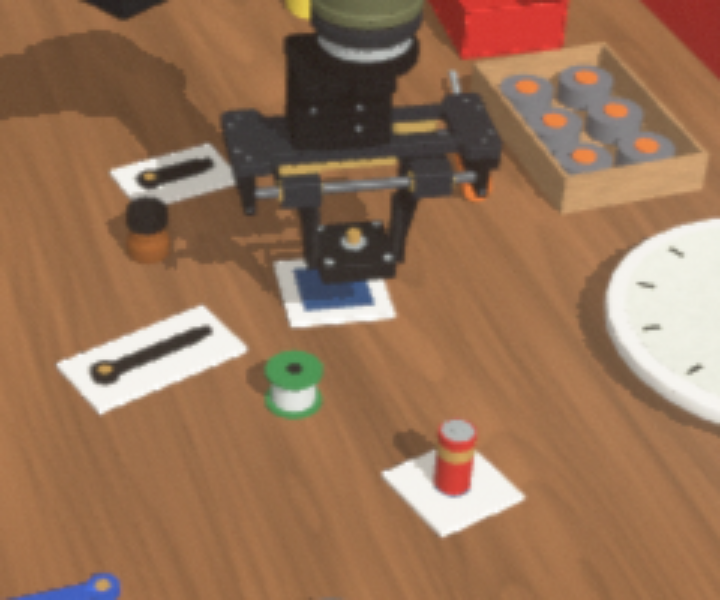

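Emit:
{"name": "apply_moves", "arguments": {
  "moves": [
    [0.2, -0.03, 0, 0, 0, -0.005, 0],
    [0.2, -0.03, 0.1, 0, 0, -0.005, 0],
    [0.2, -0.03, 0.18, 0, 0, -0.005, 0],
    [0.2, -0.03, 0.23, 0, 0, -0.005, 0],
    [0.2, -0.03, 0.26, 0, 0, -0.005, 0],
    [0.2, -0.03, 0.26, 0, 0, -0.005, 0],
    [0.2, -0.03, 0.26, 0, 0, -0.005, 0],
    [0.2, -0.03, 0.26, 0, 0, -0.005, 0]
  ]
}}

```text
time_s: 21.45
tool_pos: [0.6384, 0.1203, 0.0123]
tool_rot: [179.9, -0.0, 81.8]
force: [-0.3, 0.2, -0.8]
grip_width: 0.0558
grasp_force: 20.0
```

```bash
python3 - <<'E'
from h import *
show(); go((.6367,.1195,.0095,82))
E
```

```text
21.45 [0.6384 0.1203 0.0123] [ 1.7994e+02 -1.0000e-02  8.1750e+01] [ 19.4  35.4 -42.9  94.   26.7  61.3 -39.6] 0.0558 [-0.3  0.2 -0.8]
(0.6367, 0.1195, 0.0095, 82) [-0.005 -0.008  0.014] [ 0.001 -0.    -0.003]
```

Emit:
{"name": "apply_moves", "arguments": {
  "moves": [
    [0, -0.007, 0.013, 0, 0, 0, 0],
    [0, -0.007, 0.013, 0, 0, 0, 0],
    [0, -0.007, 0.013, 0, 0, 0, 0.9],
    [0, -0.007, 0.013, 0, 0, 0, 0.9],
    [0, -0.007, 0.013, 0, 0, 0, 0.9],
    [0, -0.007, 0.013, 0, 0, 0, 0.9],
    [0, -0.007, 0.013, 0, 0, 0, 0.9],
    [0, 0, -0.2, 0, 0, 0, 0.9],
    [0, 0, -0.5, 0, 0, 0, 0.9],
    [-0.3, 0, -0.8, 0, 0, 0, 0.9],
    [-0.6, 0, -0.8, 0, 0, 0, 0.9],
    [-0.9, 0.2, -0.8, 0, 0, 0, 0.9],
    [-1, 0.2, -0.8, 0, 0, 0, 0.9],
    [-1, 0.2, -0.8, 0, 0, 0, 0.9]
  ]
}}

```text
time_s: 22.85
tool_pos: [0.6491, -0.0898, 0.1721]
tool_rot: [179.9, 0.2, 81.4]
force: [0.1, -0.2, -0.6]
grip_width: 0.0783
grasp_force: 0.0
```

Emit:
{"name": "apply_moves", "arguments": {
  "moves": [
    [-0.25, 0, 0, 0, 0, 0, 1],
    [-0.5, 0, 0, 0, 0, 0, 1],
    [-0.75, 0, 0, 0, 0, 0, 1],
    [-1, 0, 0, 0, 0, 0, 1],
    [-1, 0, 0, 0, 0, 0, 1],
    [-1, 0, 0, 0, 0, 0, 1]
  ]
}}

```text
time_s: 23.45
tool_pos: [0.6193, -0.2835, 0.171]
tool_rot: [-180.0, -0.0, 81.5]
force: [-0.6, 0.6, -0.2]
grip_width: 0.087
grasp_force: 0.0
```

Emit:
{"name": "apply_moves", "arguments": {
  "moves": [
    [-0.25, -0.1, 0, 0, 0, 0, 1],
    [-0.5, -0.2, 0, 0, 0, 0, 1],
    [-0.75, -0.3, 0, 0, 0, 0, 1],
    [-1, -0.4, 0, 0, 0, 0, 1],
    [-1, -0.4, 0, 0, 0, 0, 1],
    [-1, -0.4, 0, 0, 0, 0, 1]
  ]
}}

```text
time_s: 24.05
tool_pos: [0.5106, -0.4699, 0.1712]
tool_rot: [-180.0, 0.0, 81.5]
force: [-0.7, 0.1, -0.4]
grip_width: 0.0873
grasp_force: 0.0
```

```bash
python3 - <<'E'
from h import *
show()
for cam in("top","side"):
    im=viewer.read_camera(cam)
    for n,z in dict(minute_hand=.01,hour_hand=.01,movement=.018,battery=.03,minute_pad=.005,hour_pad=.005,movement_pad=.005,battery_pad=.005).items():
        for d in masks_of(cam,n)[:1+2*(n=="minute_hand")]: print(cam,n,round(d["conf"],2),np.round(d["location"]),*shape(cam,d["pixels"],z))
    if cam=="top": cv2.imwrite("pics/t3.png",cv2.resize(im[130:310,120:400,::-1],None,fx=2.8,fy=2.8,interpolation=cv2.INTER_CUBIC))
E
```

```text
24.05 [ 0.5106 -0.4699  0.1712] [-1.7995e+02  4.0000e-02  8.1540e+01] [ 66.8  29.9 -37.9  78.8  18.3  77.4  20.2] 0.0873 [-0.7  0.1 -0.4]
top minute_hand 0.89 [386. 322.] [ 351.2 -139. ] [99.8 19.5] 177.6 338
top minute_hand 0.73 [276. 268.] [477.   81.3] [99.8 20.3] 21.0 294
top minute_hand 0.55 [518. 321.] [ 340.3 -393.2] [101.4  18.7] -175.4 334
top hour_hand 0.63 [151. 227.] [558.4 312.1] [69.8 21.1] 8.7 325
top movement 0.71 [252. 185.] [634.1 123. ] [59.6 56.8] 172.3 814
top battery 0.5 [370. 175.] [ 643.5 -113.8] [37.  25.6] 152.0 203
top minute_pad 0.6 [276. 266.] [479.1  77.4] [98.4 17.2] 14.6 255
top hour_pad 0.96 [148. 227.] [558.8 315.5] [96.9 67. ] -168.5 1260
top movement_pad 0.86 [262. 185.] [637.3 121.3] [84.  83.2] 82.1 786
top battery_pad 0.78 [365. 183.] [ 643.  -114.4] [70.7 70.7] 15.0 974
side minute_hand 0.81 [295. 220.] [479.6  80. ] [105.   24.5] 19.7 236
side minute_hand 0.59 [263. 297.] [ 350.5 -144.7] [99.8 25.2] 177.2 342
side hour_hand 0.42 [308. 156.] [559.4 310.6] [70.7 31.2] 8.1 158
side movement 0.87 [358. 193.] [633.5 117.4] [72.8 57. ] 80.8 428
side battery 0.42 [398. 246.] [643.5 -95.4] [37.9 10.3] -111.7 65
side minute_pad 0.74 [302. 220.] [479.7  78.7] [134.4  72. ] 18.6 950
side hour_pad 0.89 [309. 158.] [560.  311.1] [95.8 71.7] -169.8 395
side movement_pad 0.71 [366. 200.] [637.2 119. ] [84.9 81.1] 81.4 318
side battery_pad 0.51 [298. 219.] [480.   85.6] [103.5  24.7] 19.6 232
```

View pics/t3.png

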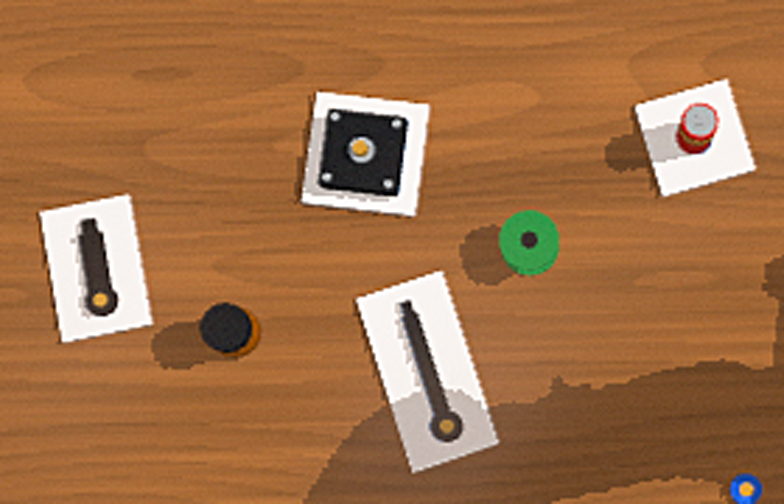

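All four parts cover their silhouettes, each about 4 mm or less from its pad's centre and within a few degrees. The gripper is clear of everything.

```bash
python3 -c "
from h import *
show(); print(env.sign_off())"
```

```text
24.95 [ 0.5123 -0.4677  0.1715] [-180.      0.     81.77] [ 66.7  29.9 -38.   78.9  18.3  77.4  20.3] 0.0869 [ 0.2 -0.3 -0.9]
the job is handed in; nothing more can be done
None
```

I put the long hand, short hand, movement and battery on their pads, each about 4 mm or less off centre by the cameras, and handed the job in at about 25 s; no verdict came back.

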